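# Fetch the bottle brush from the crowded crate and scrub the sample jar

### The job

Lift the lid off the white jar and lay it flat, right way up, on the bare bench top away from the jar. Then pick the long bottle brush (the tallest tool, with the narrow round bristle head) out of the crowded crate and scrub inside the jar with two full strokes: bristles right down to the jar's floor, back up until their upper end is at or above the mouth, down again and up out. Finally stand the brush upright in the crate again, leaving the jar in its place, the other tools standing where they are, and the microscope, remote control and tape roll untouched.

Things in the scene. Friction and masses are not known exactly. Their poses are not given: they have to be found in the camera images.
- crate: fixed grey plastic crate, open top, 156 (x) x 220 (y) x 70 mm high, walls 5 mm, floor 5 mm thick. Origin under its centre on the bench. Six loose tools stand in it in two rows (x) of three (y), about 66 mm apart, in any order. It may be on the left or the right; the jar is on the other side.
- brush: the bottle brush to use: rigid white bristle head 42 mm diameter, 55 mm long, at the bottom; steel handle 16 mm diameter above it, total length 170 mm; about 90 g; stands upright on its head in the crate. Origin at the centre of the head's flat lower end, z up along the handle.
- short_brush: shorter, fatter round brush: white head 50 mm diameter, 35 mm high, steel handle 16 mm diameter, 135 mm tall in all; stands upright in the crate on its flat foot; origin at the centre of the foot, z up along the handle. Must stay standing there.
- scrub: flat scrubbing brush: rectangular head 50 x 32 x 40 mm high (long side along its x), steel handle 16 mm diameter, 150 mm tall in all; stands upright in the crate on its flat foot; origin at the centre of the foot, z up along the handle. Must stay standing there.
- scraper: scraper: rectangular rubber and steel foot 50 x 30 x 32 mm high (long side along its x), steel handle 16 mm diameter, 145 mm tall in all; stands upright in the crate on its flat foot; origin at the centre of the foot, z up along the handle. Must stay standing there.
- pestle: white porcelain pestle, 42 mm diameter below, 20 to 26 mm above, 118 mm tall; stands upright in the crate on its flat foot; origin at the centre of the foot, z up along the handle. Must stay standing there.
- bottle: white plastic sample bottle, 40 mm diameter, 105 mm tall; stands upright in the crate on its flat foot; origin at the centre of the foot, z up along the handle. Must stay standing there.
- jar: loose white ceramic jar standing on the bench, 76 mm outer diameter, 106 mm high, wall 5 mm (bore 66 mm), floor 6 mm thick, 0.7 kg. Origin at the centre of its underside, z up.
- lid: white ceramic lid, loose on the jar: disc 86 mm diameter, 8 mm thick, with a 56 mm diameter, 6 mm deep boss below it (which drops into the jar's mouth) and a round knob on top, 22 mm diameter, 32 mm tall; 46 mm high in all, about 100 g. Origin at the centre of the boss's underside (100 mm above the jar's underside when on the jar), z up.
- scope: fixed bystander: digital microscope beyond the crate and jar, base plate 150 (x) x 100 (y) x 10 mm, column and screen (130 mm wide) rising to 260 mm above the bench at 10 to 70 mm on the robot's side (-x) of its origin. Origin under the base's centre.
- remote: loose bystander: black remote control 45 x 85 x 16 mm lying on the bench between the crate and the jar, in front of the microscope; origin under its centre, long side along its y.
- tape: loose bystander: yellow tape roll lying flat beyond the work, 80 mm diameter, 24 mm high; origin under its centre.
Things that resemble listed ones, but are neither listed nor needed, are in the scene too. What is shaped like the bottle but turquoise is not meant. Leave any yellow look-alike of the jar alone.

How it is judged:
By the outcome, as a careful person would: the job done as asked, in the order asked, and still so for the second after the job is handed in, with the robot touching nothing.
It also fails if it takes over 70 s, if anything falls off the work surface, if the arm or the gripper's body presses on something with over 40 N, if the wrist force passes 120 N, or if a joint passes its speed limit or range.

### The arm

A 7-joint arm with a two-finger parallel gripper is mounted at the origin on the work surface. World frame = base frame: x ahead of the robot, y to its left, z up, the work surface at z = 0. Lengths are in m, angles in rad, forces in N, time in s.
With the tool pointing down it reaches from about 0.4 to 0.85 m from the base axis. Payload 10.4 kg.
Tool frame: the origin (TCP) lies on the mounting face of the last link; the fingertips stand 173 mm ahead of it and the grasp point (between the pads) lies 155 mm ahead of it (manip.tip_extent is the distance from the TCP to the fingertips, in m); z points along the fingers, y is the line along which they close (so a half turn about z gives the same grasp; the last joint's range is limited). The gripper opens to 85 mm and grips with 20 to 120 N. Pads are 22 mm wide; open, the fingers measure 114 mm over their backs; the gripper's body (76 mm by 85 mm) begins 54 mm behind the grasp point. The pads swing forward as they close: fully open they stand 13 mm farther back than shut.
Start: joints at [-1.253, 0.332, -0.065, 1.46, 0.022, 1.35, -0.088], TCP at [0.209, 0.589, 0.405] pointing down, gripper open.
Joint ranges: [-2.6, 2.6], [-0.5, 2.12], [-1.47, 1.34], [0.16, 2.42], [-1.27, 4.41], [0.06, 2.06], [-2.6, 2.6]. Speed limits (rad/s): [2.22, 2.22, 2.79, 2.79, 3.14, 3.14, 3.14].

### API

Orientations are given as a unit quaternion [x, y, z, w].
In Python, from workcell import manip gives the robot as it stands.
- The arm moves only by the tool move_arm, never from a script. Its argument "plan" is one flat list of numbers, 7 for each row, row after row: the turn, a rotation vector about the tool's x, y, z in rad, then the shift along the tool's x, y, z in m, then the finger opening in m, from 0 to 0.0854. In form: [ax, ay, az, dx, dy, dz, gripper, ax, ay, az, dx, dy, dz, gripper, ...]. A call has 1 to 12 rows; each row is the pose to reach, as a shift and turn from the pose commanded when the call began, along the tool's axes at that moment; what a row does not reach only later rows make up. A row lasts 1/8 s, in which the tool goes at most 62.5 mm and 10.7 degrees, less where a joint would pass 70% of its speed; a pose out of reach is approached as far as the arm can. A call with a gripper value outside its range is refused whole. The fingers move at their own pace and stop on an object; "squeeze" is the grip in N (left out, the last holds). Time passes only in rows, so rows that repeat a pose let the fingers close. It gives the time, the measured TCP pose, the force, the opening and the grip force at its end, in the units of the state.
- manip.get_obs(): the state, without advancing time (a new reading comes with each control period).
- manip.camera(name): name is "side" or "top"; returns a dict with "color" (400x640x3 uint8, red, green, blue), "fx", "fy", "cx", "cy" (pixels), "cam_to_world" (4x4, takes a point from camera to world coordinates). Camera axes: x right, y down, z forward; pixel columns grow to the right and rows downward; lengths in m; the calibration is good to about 2 mm. A picture is of the moment at which its call begins. There is no depth.
- manip.hand_in(): hands the job in; it is judged then, once.
Trained networks look in a picture, given as the dict that the camera call returned (one of the last four; its "shot" number tells which), for a name from the list of things; names that differ only in an ending like _2 or _b are one class to them, and where a whole thing is asked for, a point or a joint stands for the part that bears it (a point fixed in the world has none). Each returns a list of dicts, best first, with "conf" (0 to 1); they miss things now and then, are a little off and sometimes report something else, mostly with a low value. They report only what shows in the picture. A call takes as long as a camera call. They do not tell look-alikes from the thing itself.
- manip.look_for(picture, label): "position" ([x, y, z] in m, in the coordinates of the camera as it stood for that picture, good to about 4 mm: the middle of the surface that is visible of it).
- manip.silhouettes(picture, label): "pixels" (400x640 bool, what is visible of it).
- manip.tip_of(picture, label): "position" ([x, y, z] in m, in the coordinates of the camera as it stood for that picture, good to about 4 mm: a listed point, or the origin of a listed thing).
The state is a dict: "clock": time; "joint_pos": joint angles; "joint_velocities": joint speeds; "tau": joint torques, N m; "position": TCP position; "ee_rot": TCP orientation; "ft_force": force on the tool from outside, world axes, zero at the start; "torque": the same for the moment, N m; "grip_width": opening from 0.0 (shut) to 1.0 (fully open); "grasp_force": force on a finger pad.
Only numpy, scipy, OpenCV 4.12 (cv2) and the standard library are available. Lean on these libraries where they do the work, as an engineer would, in place of code of your own. Each camera call takes 0.05 s, during which the arm holds its last target. There are 200 camera calls.

## Working session

There is one attempt and no reset: what is moved stays moved. The work goes in short steps, Python scripts to look and compute and a tool call to move; the robot and the scene stay as the last step left them, time stands still between calls to the robot, and variables do not carry over. Pictures are saved under pics/ and viewed, at most 10 in all, crops included, and the job is handed in when it is done.

Besides the shell and the picture viewer there is one more tool, called in YAML: its name, and indented under it one key for each argument. move_arm: Moves the arm, as the interface text tells. Its arguments: {"type":"object","properties":{"plan":{"type":"array","items":{"type":"number"}},"squeeze":{"type":"number"}},"required":["plan"]}

```bash
mkdir -p pics; cat > h.py <<'E'
import numpy as np, cv2
from workcell import manip
def w(c,p):
    T=np.array(c["cam_to_world"]); return T[:3,:3]@np.array(p)+T[:3,3]
def px(c,P):
    T=np.array(c["cam_to_world"]); q=T[:3,:3].T@(np.array(P)-T[:3,3]); return np.array([c["fx"]*q[0]/q[2]+c["cx"],c["fy"]*q[1]/q[2]+c["cy"]])
def ray(c,u,v):
    T=np.array(c["cam_to_world"]); d=T[:3,:3]@np.array([(u-c["cx"])/c["fx"],(v-c["cy"])/c["fy"],1]); return T[:3,3],d
def atz(c,u,v,z):
    o,d=ray(c,u,v); return o+d*(z-o[2])/d[2]
def tri(c1,p1,c2,p2):
    o1,d1=ray(c1,*p1);o2,d2=ray(c2,*p2)
    s=np.linalg.lstsq(np.c_[d1,-d2],o2-o1,rcond=None)[0]
    a=o1+d1*s[0];b=o2+d2*s[1]; return (a+b)/2,np.linalg.norm(a-b)
def save(c,n): cv2.imwrite("pics/"+n,cv2.cvtColor(c["color"],cv2.COLOR_RGB2BGR))
E
python3 - <<'E'
from h import *
np.set_printoptions(precision=3,suppress=True)
o=manip.get_obs(); print(o["clock"],o["joint_pos"],o["position"],o["ee_rot"],manip.tip_extent)
for n in("side","top"):
    c=manip.camera(n); save(c,n+"0.png"); print(n,np.array(c["cam_to_world"]),c["fx"])
    for l in "crate brush short_brush scrub scraper pestle bottle jar lid scope remote tape".split():
        for f in(manip.look_for,manip.tip_of):
            print(l,f.__name__[:4],[(round(d["conf"],2),w(c,d["position"]).round(3).tolist(),px(c,w(c,d["position"])).round().tolist()) for d in f(c,l)[:3]])
E
```

```text
0.0 [-1.253  0.333 -0.065  1.461  0.022  1.35  -0.089] [0.209 0.589 0.404] [ 0.17   0.986 -0.001 -0.   ] 0.1734
side [[ 0.86  -0.291  0.419  0.164]
 [-0.51  -0.523  0.683 -0.675]
 [ 0.02  -0.801 -0.598  0.643]
 [ 0.     0.     0.     1.   ]] 414.39879794790494
crate call [(0.57, [0.487, 0.199, 0.045], [247.0, 174.0]), (0.28, [0.56, 0.196, 0.08], [272.0, 156.0])]
crate call [(0.88, [0.509, 0.237, 0.003], [251.0, 178.0]), (0.67, [0.549, -0.245, -0.001], [364.0, 290.0]), (0.39, [0.749, -0.014, -0.001], [374.0, 201.0])]
brush call [(0.66, [0.526, 0.243, 0.088], [253.0, 149.0]), (0.53, [0.522, -0.272, 0.052], [364.0, 286.0])]
brush call [(0.62, [0.531, 0.249, 0.004], [256.0, 174.0])]
short_brush call [(0.53, [0.452, 0.272, 0.078], [223.0, 154.0]), (0.34, [0.563, 0.008, 0.017], [308.0, 213.0])]
short_brush call [(0.73, [0.452, 0.275, 0.007], [226.0, 176.0])]
scrub call [(0.51, [0.499, 0.311, 0.089], [234.0, 140.0]), (0.21, [0.714, -0.028, 0.142], [373.0, 160.0])]
scrub call [(0.59, [0.501, 0.314, 0.004], [237.0, 165.0])]
scraper call [(0.65, [0.561, 0.196, 0.08], [273.0, 156.0])]
scraper c
[... 2698 characters left out ...]
 call [(0.63, [0.549, -0.243, 0.112], [416.0, 203.0])]
lid call [(0.67, [0.554, -0.244, 0.094], [415.0, 203.0]), (0.64, [0.735, 0.158, 0.0], [266.0, 144.0])]
scope call [(0.85, [0.712, -0.017, 0.142], [327.0, 136.0])]
scope call [(0.83, [0.748, -0.015, 0.001], [327.0, 141.0])]
remote call [(0.65, [0.566, 0.011, 0.018], [316.0, 202.0]), (0.17, [0.713, -0.019, 0.142], [327.0, 135.0])]
remote call [(0.6, [0.566, 0.008, -0.002], [317.0, 203.0]), (0.37, [0.477, 0.219, 0.005], [239.0, 234.0])]
tape call [(0.9, [0.736, 0.158, 0.025], [265.0, 141.0])]
tape call [(0.68, [0.735, 0.159, 0.003], [266.0, 144.0]), (0.57, [0.51, 0.158, 0.009], [262.0, 222.0]), (0.34, [0.479, 0.219, 0.004], [239.0, 233.0])]
```

View pics/side0.png

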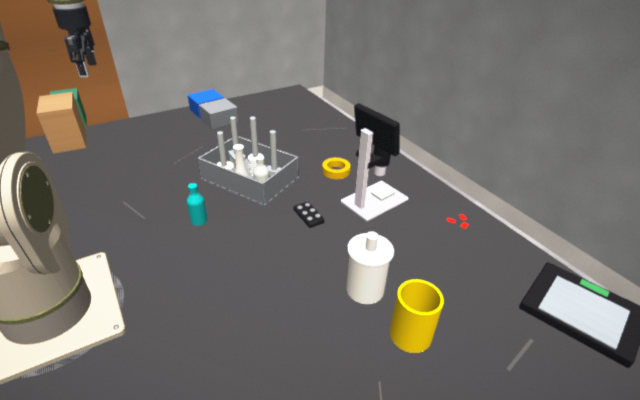

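View pics/top0.png

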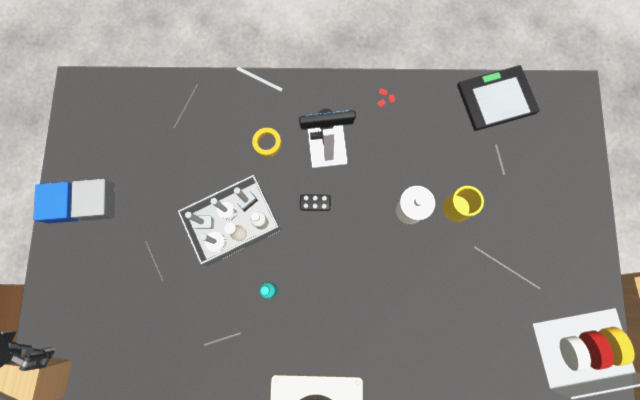

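```bash
python3 - <<'E'
import cv2
a=cv2.imread("pics/side0.png")[85:225,165:345];b=cv2.imread("pics/top0.png")[160:300,160:340]
cv2.imwrite("pics/crop.png",cv2.resize(cv2.vconcat([a,b]),None,fx=2.1,fy=2.1,interpolation=cv2.INTER_CUBIC)) if 0 else cv2.imwrite("pics/crop.png",cv2.hconcat([cv2.resize(a,None,fx=2.2,fy=2.2,interpolation=2),cv2.resize(b,None,fx=2.2,fy=2.2,interpolation=2)]))
E
```

```text
(no output)
```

View pics/crop.png

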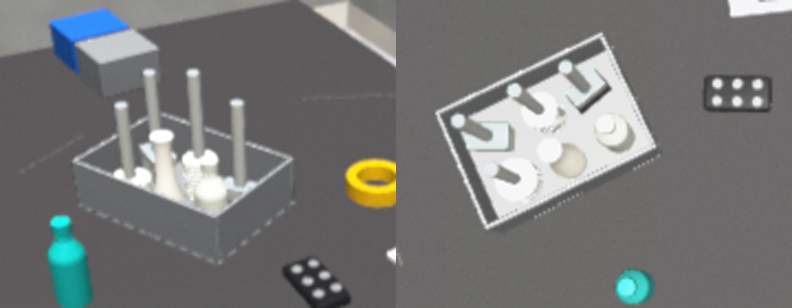

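Candidates for the brush among the tall handles, as (side pixel / top pixel):
- Scrub: (233,118) / (188,214). Rectangular head.
- Brush: (253,118) / (214,201). Narrow round bristle head, middle of the back row.
- Scraper: (273,132) / (238,190). Rectangular foot.
- Short brush: (220,133) / (203,238). Wide, low head.

I choose the one at (253,118), and the close crop confirms it. The jar is the white one at side (367,270); the yellow one at (415,315) is the look-alike. The turquoise bottle at (196,205) isn't needed.

```bash
python3 - <<'E'
from h import *
np.set_printoptions(precision=3,suppress=True)
s=manip.camera("side");t=manip.camera("top")
B=np.array([.531,.247,.005]);L=np.array([.553,-.244,.1])
def crop(c,u,v,pts,h=24,k=8):
    im=cv2.cvtColor(c["color"],cv2.COLOR_RGB2BGR); x,y=int(u)-h,int(v)-h
    a=cv2.resize(im[y:y+2*h,x:x+2*h],None,fx=k,fy=k,interpolation=cv2.INTER_CUBIC)
    for P in pts:
        p=px(c,P); q=((p-[x,y]+.5)*k).astype(int); cv2.circle(a,tuple(map(int,q)),3,(0,0,255),-1)
    for i in range(0,2*h,8): cv2.putText(a,str(x+i),(i*k,10),0,.33,(0,255,255),1);cv2.putText(a,str(y+i),(0,i*k+10),0,.33,(0,255,0),1);cv2.line(a,(i*k,0),(i*k,5),(0,255,255),1);cv2.line(a,(0,i*k),(5,i*k),(0,255,0),1)
    return a
bp=[B+[0,0,.17],B+[0,0,.1]];lp=[L+[0,0,.046],L+[0,0,.014]]
row=lambda c:cv2.hconcat([crop(c,*px(c,bp[0])+[0,8],bp,18,10),crop(c,*px(c,lp[0]),lp,18,10)])
cv2.imwrite("pics/z.png",cv2.resize(cv2.vconcat([row(s),row(t)]),None,fx=.83,fy=.83,interpolation=cv2.INTER_AREA))
for l in("jar","lid"):
  for c in(s,t):
    for d in manip.silhouettes(c,l)[:2]:
        v,u=np.nonzero(d["pixels"]); print(l,d["conf"],len(u),u.mean(),v.mean(),u.min(),u.max(),v.min(),v.max())
E
```

```text
jar 0.8 3029 415.2684054143282 315.1881809177946 390 442 280 352
jar 0.63 1384 365.32875722543355 282.4031791907515 346 387 259 303
jar 0.92 1076 462.6152416356877 203.8224907063197 443 482 186 222
jar 0.69 172 403.3546511627907 215.5 396 416 203 223
lid 0.86 1282 370.0764430577223 250.06240249609985 347 393 232 267
lid 0.62 439 308.2095671981777 214.54669703872437 294 322 203 226
lid 0.9 888 417.1801801801802 202.56981981981983 401 434 186 219
```

View pics/z.png

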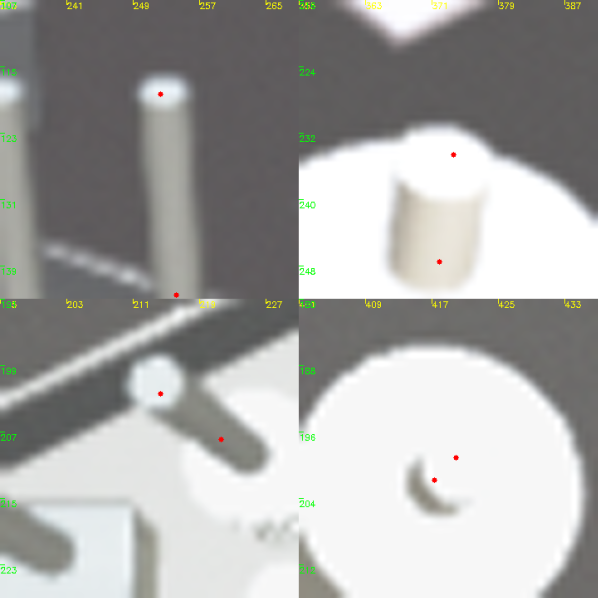

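The red predictions lie within about 1 px of the brush tip, at side (253,118) and top (214,200.5), and of the knob top. I'll refine both by triangulation.

```bash
python3 - <<'E'
from h import *
np.set_printoptions(precision=4,suppress=True)
s=manip.camera("side");t=manip.camera("top")
B=np.array([.531,.247,.175]);L=np.array([.553,-.244,.146]);k=8.3
for P,ds,dt in((B,(3,-2),(-5,-10)),(L,(-9,7),(8,8))):
    print(tri(s,px(s,P)+np.array(ds)/k,t,px(t,P)+np.array(dt)/k))
print("disc top",atz(t,418,203,.114),"side disc",[atz(s,370.5,v,.114) for v in(250,253)])
# jar foot: bottom of jar in side image
print(px(s,[.552,-.246,0]),px(s,[.552,-.246,.114]),px(t,[.552,-.246,.114]))
from scipy.spatial.transform import Rotation as R
o=manip.get_obs(); M=R.from_quat(o["ee_rot"]).as_matrix(); print(M, o["position"],o["clock"])
G=np.array([.552,-.245,.291]); print(M.T@(G-o["position"]), px(s,[.552,-.246,.05]))
E
```

```text
(array([0.5335, 0.249 , 0.1744]), np.float64(0.001163024692449862))
(array([ 0.5499, -0.2458,  0.1468]), np.float64(0.0012810544757194337))
disc top [ 0.5487 -0.2468  0.114 ] side disc [array([ 0.5467, -0.2496,  0.114 ]), array([ 0.5419, -0.256 ,  0.114 ])]
[365.9404 289.121 ] [371.6322 247.8721] [417.6268 201.7131]
[[-0.9425  0.3343  0.    ]
 [ 0.3343  0.9425  0.0001]
 [ 0.      0.0001 -1.    ]] [0.2089 0.5891 0.4047] 2.9
[-0.6022 -0.6714  0.1137] [368.3188 271.8845]
```

move_arm:
  plan: [0,0,0,-0.6,-0.673,0,0.05,0,0,0,-0.6,-0.673,0,0.05,0,0,0,-0.6,-0.673,0,0.05,0,0,0,-0.6,-0.673,0,0.05,0,0,0,-0.6,-0.673,0,0.05,0,0,0,-0.6,-0.673,0,0.05,0,0,0,-0.6,-0.673,0,0.05,0,0,0,-0.6,-0.673,0,0.05,0,0,0,-0.6,-0.673,0,0.05,0,0,0,-0.6,-0.673,0,0.05,0,0,0,-0.6,-0.673,0,0.05,0,0,0,-0.6,-0.673,0,0.05]
  squeeze: 40

```text
clock: 4.4
position: [0.4925, -0.1073, 0.4052]
ee_rot: [0.169, 0.986, 0.0, 0.001]
ft_force: [0.3, 0.7, -0.5]
grip_width: 0.581
grasp_force: 0.0
```

```bash
cat >> h.py <<'E'
from scipy.spatial.transform import Rotation as R
def go(*targets,yaw=None):
    o=manip.get_obs(); M=R.from_quat(o["ee_rot"]).as_matrix()
    print("t",round(o["clock"],2),"pos",np.round(o["position"],4),"q",np.round(o["joint_pos"],2),"F",np.round(o["ft_force"],1),"grip",round(o["grip_width"]*85.4,1),round(o["grasp_force"],1))
    print("yaw of tool y",round(np.degrees(np.arctan2(M[1,1],M[0,1])),1),"tilt",np.round(M[:2,2],3))
    for g in targets: print(g,"->",np.round(M.T@(np.array(g)-o["position"]),4))
E
python3 -c "
from h import *
go([.55,-.246,.405],[.55,-.246,.291])"
```

```text
t 4.4 pos [ 0.4925 -0.1073  0.4052] q [-0.55  0.05  0.7   1.81 -0.03  1.3   1.39] F [ 0.3  0.7 -0.5] grip 49.6 0.0
yaw of tool y 70.5 tilt [0.002 0.001]
[0.55, -0.246, 0.405] -> [-0.1005 -0.1115  0.0002]
[0.55, -0.246, 0.291] -> [-0.1004 -0.1116  0.1142]
```

move_arm:
  plan: [0,0,0.75,-0.1,-0.111,0,0.05,0,0,0.75,-0.1,-0.111,0,0.05,0,0,0.75,-0.1,-0.111,0,0.05,0,0,0.75,-0.1,-0.111,0,0.05,0,0,0.75,-0.1,-0.111,0.08,0.05,0,0,0.75,-0.1,-0.111,0.08,0.05,0,0,0.75,-0.1,-0.111,0.08,0.05,0,0,0.75,-0.1,-0.111,0.08,0.05]

```text
clock: 5.4
position: [0.5498, -0.2438, 0.3267]
ee_rot: [0.519, 0.855, 0.0, 0.001]
ft_force: [0.1, 0.1, 1.1]
grip_width: 0.584
grasp_force: 0.0
```

```bash
python3 -c "
from h import *
go([.55,-.246,.291])
s=manip.camera('side');t=manip.camera('top')
a=s['color'][170:310,290:450];b=t['color'][130:270,340:500]
cv2.imwrite('pics/l.png',cv2.resize(cv2.hconcat([a,b])[:,:,::-1],None,fx=2.4,fy=2.4))"
```

```text
t 5.4 pos [ 0.5498 -0.2438  0.3267] q [-0.33  0.44  0.86  1.66 -0.35  1.2   1.1 ] F [0.1 0.1 1.1] grip 49.9 0.0
yaw of tool y 27.5 tilt [ 0.002 -0.001]
[0.55, -0.246, 0.291] -> [-0.002  -0.0009  0.0357]
```

View pics/l.png

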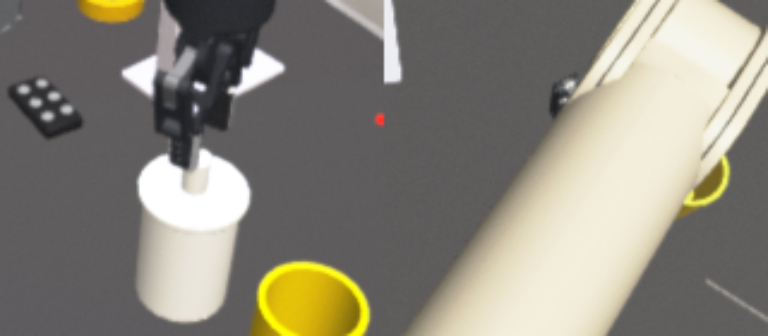

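The gripper is centred above the knob at crop (195,165). I'll descend and close.

move_arm:
  plan: [0,0,0,-0.002,-0.001,0.02,0.05,0,0,0,-0.002,-0.001,0.034,0.05,0,0,0,-0.002,-0.001,0.034,0.05,0,0,0,-0.002,-0.001,0.034,0.015,0,0,0,-0.002,-0.001,0.034,0.015,0,0,0,-0.002,-0.001,0.034,0.015,0,0,0,-0.002,-0.001,0.034,0.015,0,0,0,-0.002,-0.001,0.02,0.015,0,0,0,-0.002,-0.001,0,0.015,0,0,0,-0.002,-0.001,-0.03,0.015,0,0,0,-0.002,-0.001,-0.03,0.015]

```text
clock: 6.88
position: [0.5498, -0.2463, 0.358]
ee_rot: [0.519, 0.855, 0.001, 0.002]
ft_force: [-0.0, 0.4, -0.9]
grip_width: 0.243
grasp_force: 39.2
```

```bash
python3 -c "
from h import *
go([.45,-.12,.35],[.45,-.12,.193])
s=manip.camera('side');a=s['color'][150:310,250:450]
cv2.imwrite('pics/l2.png',cv2.resize(a[:,:,::-1],None,fx=2.4,fy=2.4))"
```

```text
t 6.88 pos [ 0.5498 -0.2463  0.358 ] q [-0.34  0.41  0.88  1.63 -0.33  1.26  1.08] F [-0.   0.4 -0.9] grip 20.7 39.2
yaw of tool y 27.5 tilt [ 0.005 -0.001]
[0.45, -0.12, 0.35] -> [ 0.1581 -0.0302  0.0074]
[0.45, -0.12, 0.193] -> [ 0.1586 -0.0308  0.1644]
```

View pics/l2.png

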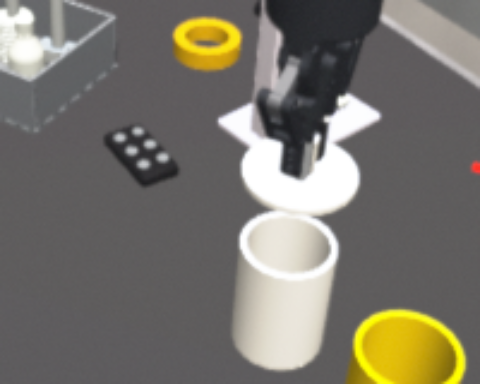

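The lid is lifted and level at crop (300,175), and the jar is open below it. Next I move it sideways and lower it.

move_arm:
  plan: [0,0,0,0.05,-0.01,0,0.015,0,0,0,0.1,-0.02,0,0.015,0,0,0,0.14,-0.028,0,0.015,0,0,0,0.158,-0.03,0,0.015,0,0,0,0.158,-0.03,0.04,0.015,0,0,0,0.158,-0.03,0.08,0.015,0,0,0,0.158,-0.03,0.115,0.015,0,0,0,0.158,-0.03,0.145,0.015,0,0,0,0.158,-0.03,0.155,0.015,0,0,0,0.158,-0.03,0.16,0.015,0,0,0,0.158,-0.03,0.16,0.015]

```text
clock: 8.3
position: [0.4501, -0.1194, 0.1953]
ee_rot: [0.519, 0.855, 0.0, 0.0]
ft_force: [0.6, 0.3, -0.7]
grip_width: 0.237
grasp_force: 39.3
```

```bash
python3 -c "
from h import *
go([.45,-.12,.192])"
```

```text
t 8.3 pos [ 0.4501 -0.1194  0.1953] q [-0.61  0.31  0.86  2.12 -0.32  0.84  0.92] F [ 0.6  0.3 -0.7] grip 20.2 39.3
yaw of tool y 27.5 tilt [0.001 0.   ]
[0.45, -0.12, 0.192] -> [-0.0005 -0.0003  0.0033]
```

move_arm:
  plan: [0,0,0,0,0,0.002,0.015,0,0,0,0,0,0.004,0.015,0,0,0,0,0,0.004,0.015]

```text
clock: 8.68
position: [0.4501, -0.1193, 0.1912]
ee_rot: [0.519, 0.855, 0.0, 0.0]
ft_force: [-0.6, 0.6, 4.4]
grip_width: 0.246
grasp_force: 39.8
```

move_arm:
  plan: [0,0,0,0,0,0,0.05,0,0,0,0,0,0,0.05,0,0,0,0,0,0,0.05,0,0,0,0,0,-0.03,0.05,0,0,0,0,0,-0.08,0.05,0,0,0,0,0,-0.14,0.05,0,0,0,0,0,-0.19,0.05,0,0,0,0,0,-0.19,0.05]

```text
clock: 9.68
position: [0.4506, -0.1199, 0.384]
ee_rot: [0.519, 0.855, 0.003, 0.002]
ft_force: [0.0, 0.2, 0.1]
grip_width: 0.586
grasp_force: 0.0
```

```bash
python3 -c "
from h import *
go([.5335,.249,.381],[.5335,.249,.305])
s=manip.camera('side');t=manip.camera('top');print([ (d['conf'],w(c,d['position']).round(3)) for c in (s,t) for d in manip.look_for(c,'lid')[:2]])
print([ (d['conf'],w(c,d['position']).round(3)) for c in (s,t) for d in manip.tip_of(c,'jar')[:2]])
a=s['color'][150:310,210:440]
cv2.imwrite('pics/l3.png',cv2.resize(a[:,:,::-1],None,fx=2.4,fy=2.4))"
```

```text
t 9.68 pos [ 0.4506 -0.1199  0.384 ] q [-0.83 -0.09  0.97  1.93  0.07  1.25  0.59] F [0.  0.2 0.1] grip 50.1 0.0
yaw of tool y 27.5 tilt [0.006 0.002]
[0.5335, 0.249, 0.381] -> [0.2889 0.2439 0.0044]
[0.5335, 0.249, 0.305] -> [0.289  0.2434 0.0804]
[(0.86, array([ 0.442, -0.126,  0.016])), (0.17, array([ 0.714, -0.016,  0.144]))]
[(0.91, array([ 0.559, -0.372,  0.001])), (0.85, array([ 0.55 , -0.249, -0.004])), (0.56, array([0.505, 0.315, 0.005]))]
```

View pics/l3.png

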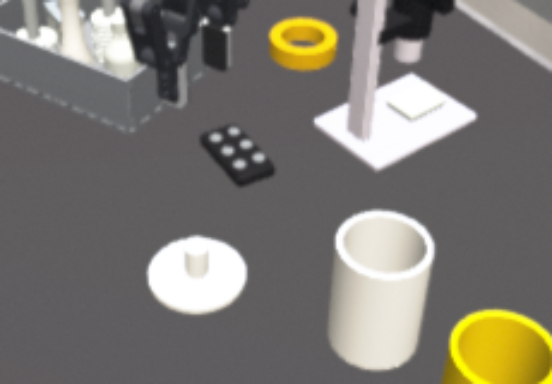

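The lid lies flat, knob up, at crop (197,272), well clear of the jar at (380,290). On to above the brush.

move_arm:
  plan: [0,0,0,0.289,0.244,0,0.05,0,0,0,0.289,0.244,0,0.05,0,0,0,0.289,0.244,0,0.05,0,0,0,0.289,0.244,0,0.05,0,0,0,0.289,0.244,0,0.05,0,0,0,0.289,0.244,0,0.05,0,0,0,0.289,0.244,0,0.05,0,0,0,0.289,0.244,0,0.05,0,0,0,0.289,0.244,0,0.05,0,0,0,0.289,0.244,0,0.05,0,0,0,0.289,0.244,0,0.05]

```text
clock: 11.35
position: [0.5328, 0.249, 0.381]
ee_rot: [0.519, 0.855, 0.0, -0.0]
ft_force: [0.0, 0.7, -0.7]
grip_width: 0.586
grasp_force: 0.0
```

```bash
python3 -c "
from h import *
go([.5335,.249,.305])
s=manip.camera('side');a=s['color'][50:230,150:370]
t=manip.camera('top');b=t['color'][130:310,140:300]
cv2.imwrite('pics/b1.png',cv2.resize(cv2.hconcat([a,b])[:,:,::-1],None,fx=2.1,fy=2.1))
print(px(s,[.5335,.249,.175]))"
```

```text
t 11.35 pos [0.5328 0.249  0.381 ] q [-1.08  0.3   0.69  1.63 -0.2   1.28  0.13] F [ 0.   0.7 -0.7] grip 50.1 0.0
yaw of tool y 27.5 tilt [0.    0.001]
[0.5335, 0.249, 0.305] -> [-0.0004  0.0006  0.076 ]
[252.43610917 117.3870351 ]
```

View pics/b1.png

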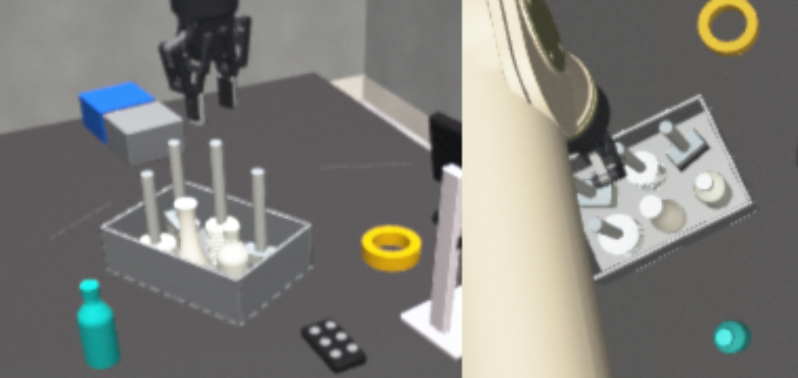

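The gripper is centred over the brush tip at crop (215,142), with free space around it.

move_arm:
  plan: [0,0,0,0,0.001,0.03,0.05,0,0,0,0,0.001,0.055,0.05,0,0,0,0,0.001,0.076,0.05,0,0,0,0,0.001,0.076,0.05,0,0,0,0,0.001,0.076,0.008,0,0,0,0,0.001,0.076,0.008,0,0,0,0,0.001,0.076,0.008,0,0,0,0,0.001,0.076,0.008,0,0,0,0,0.001,0.076,0.008,0,0,0,0,0.001,0.076,0.008]
  squeeze: 70

```text
clock: 12.7
position: [0.5339, 0.2501, 0.3059]
ee_rot: [0.519, 0.855, 0.001, 0.0]
ft_force: [-3.2, -0.7, 6.8]
grip_width: 0.167
grasp_force: 68.2
```

```bash
python3 -c "
from h import *
go()"
```

```text
t 12.7 pos [0.5339 0.2501 0.3059] q [-1.05  0.38  0.67  1.71 -0.26  1.14  0.17] F [-3.2 -0.7  6.8] grip 14.3 68.2
yaw of tool y 27.5 tilt [0.001 0.001]
```

move_arm:
  plan: [0,0,0,0,0,-0.01,0.008,0,0,0,0,0,-0.03,0.008,0,0,0,0,0,-0.06,0.008,0,0,0,0,0,-0.09,0.008,0,0,0,0,0,-0.12,0.008,0,0,0,0,0,-0.15,0.008,0,0,0,0,0,-0.175,0.008,0,0,0,0,0,-0.19,0.008,0,0,0,0,0,-0.19,0.008,0,0,0,0,0,-0.19,0.008]

```text
clock: 13.95
position: [0.5335, 0.2501, 0.4937]
ee_rot: [0.519, 0.855, -0.001, -0.0]
ft_force: [0.0, -0.0, -1.0]
grip_width: 0.169
grasp_force: 68.3
```

```bash
python3 -c "
from h import *
go([.55,-.247,.496])
s=manip.camera('side');a=s['color'][0:200,150:350]
t=manip.camera('top');b=t['color'][130:330,140:320]
cv2.imwrite('pics/b2.png',cv2.resize(cv2.hconcat([a,b])[:,:,::-1],None,fx=2.1,fy=2.1))
for z in(.195,.25): print(px(s,[.534,.25,z]))"
```

```text
t 13.95 pos [0.5335 0.2501 0.4937] q [-1.09  0.25  0.71  1.45 -0.17  1.5   0.1 ] F [ 0. -0. -1.] grip 14.4 68.3
yaw of tool y 27.5 tilt [-0.001 -0.001]
[0.55, -0.247, 0.496] -> [-0.4486 -0.2149 -0.002 ]
[251.9014129  109.95034979]
[250.30309528  89.14581112]
```

View pics/b2.png

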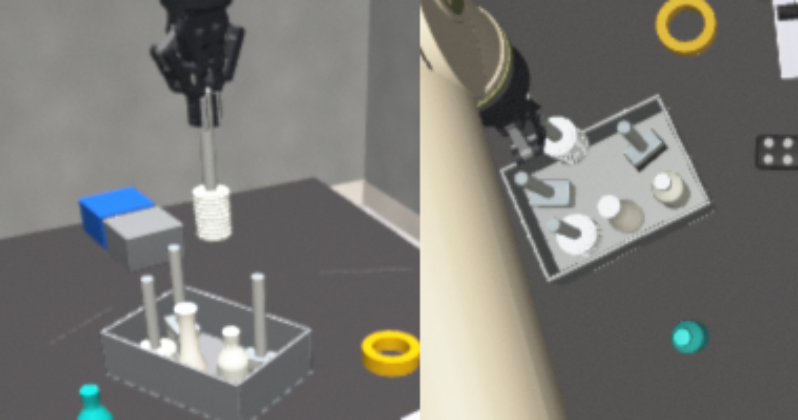

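The brush hangs vertically, head bottom at crop (213,238). The five other tools still stand. Carrying it to above the jar.

move_arm:
  plan: [0,0,0,-0.018,-0.009,0,0.008,0,0,0,-0.054,-0.026,0,0.008,0,0,0,-0.099,-0.047,0,0.008,0,0,0,-0.144,-0.069,0,0.008,0,0,0,-0.19,-0.091,0,0.008,0,0,0,-0.235,-0.112,0,0.008,0,0,0,-0.28,-0.134,0,0.008,0,0,0,-0.325,-0.156,0,0.008,0,0,0,-0.37,-0.177,0,0.008,0,0,0,-0.406,-0.194,0,0.008,0,0,0,-0.433,-0.207,0,0.008,0,0,0,-0.449,-0.215,0,0.008]

```text
clock: 15.55
position: [0.5486, -0.2506, 0.4945]
ee_rot: [0.52, 0.854, -0.0, -0.0]
ft_force: [-0.5, -0.1, -0.5]
grip_width: 0.168
grasp_force: 68.3
```

move_arm:
  plan: [0,0,0,0,0,0,0.008,0,0,0,0,0,0,0.008]

```text
clock: 15.8
position: [0.55, -0.2472, 0.4946]
ee_rot: [0.519, 0.855, 0.0, -0.0]
ft_force: [0.9, 0.3, -0.9]
grip_width: 0.17
grasp_force: 68.3
```

```bash
python3 -c "
from h import *
go([.55,-.247,.415],[.55,-.247,.308])
s=manip.camera('side');t=manip.camera('top')
for c in(s,t):
  for l in('jar','brush'): print(l,[(round(d['conf'],2),w(c,d['position']).round(3).tolist()) for d in manip.tip_of(c,l)[:2]])
a=s['color'][120:320,290:470];b=t['color'][110:310,330:510]
cv2.imwrite('pics/j.png',cv2.resize(cv2.hconcat([a,b])[:,:,::-1],None,fx=2.2,fy=2.2))
for z in(.195,): print(px(s,[.55,-.247,z]),px(s,[.55,-.247,.106]))"
```

```text
t 15.8 pos [ 0.55   -0.2472  0.4946] q [-0.39  0.35  0.98  1.42 -0.29  1.53  1.05] F [ 0.9  0.3 -0.9] grip 14.5 68.3
yaw of tool y 27.5 tilt [-0.     0.001]
[0.55, -0.247, 0.415] -> [0.0001 0.0001 0.0796]
[0.55, -0.247, 0.308] -> [0.     0.     0.1866]
jar [(0.94, [0.551, -0.245, -0.001]), (0.72, [0.559, -0.37, 0.003])]
brush [(0.89, [0.55, -0.247, 0.193])]
jar [(0.7, [0.552, -0.245, 0.001])]
brush [(0.39, [0.454, -0.119, 0.002]), (0.24, [0.506, 0.315, -0.0])]
[375.76140284 214.49787815] [370.66178855 251.69163984]
```

View pics/j.png

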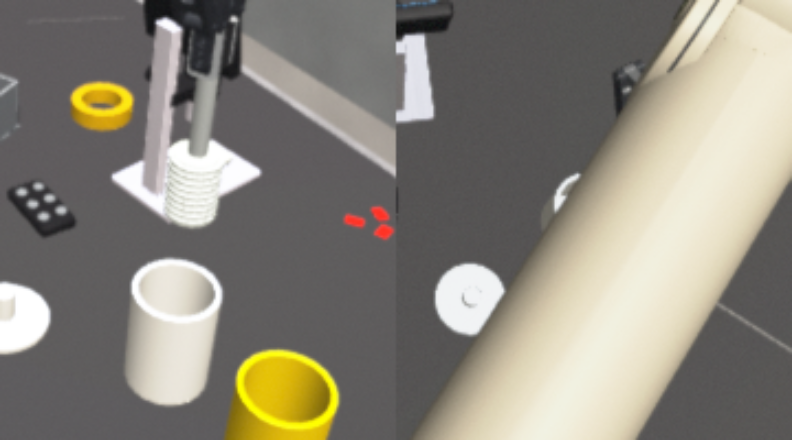

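The brush head, at crop (190,195), is above the open jar mouth at (177,290); the networks put it within 2 mm of the jar axis. Inserting.

move_arm:
  plan: [0,0,0,0,0.001,0.03,0.008,0,0,0,0,0.001,0.06,0.008,0,0,0,0,0.001,0.09,0.008,0,0,0,0,0.001,0.12,0.008,0,0,0,0,0.001,0.15,0.008,0,0,0,0,0.001,0.17,0.008,0,0,0,0,0.001,0.182,0.008,0,0,0,0,0.001,0.186,0.008,0,0,0,0,0.001,0.188,0.008,0,0,0,0,0.001,0.188,0.008,0,0,0,0,0.001,0.188,0.008]

```text
clock: 17.48
position: [0.5513, -0.2471, 0.3072]
ee_rot: [0.519, 0.855, 0.0, 0.0]
ft_force: [-0.2, -0.5, -1.3]
grip_width: 0.169
grasp_force: 68.3
```

Not touching yet, so I probe down a little.

move_arm:
  plan: [0,0,0,0,0,0.001,0.008,0,0,0,0,0,0.002,0.008,0,0,0,0,0,0.002,0.008,0,0,0,0,0,0.002,0.008]

```text
clock: 17.98
position: [0.5515, -0.2477, 0.3069]
ee_rot: [0.519, 0.855, 0.0, 0.001]
ft_force: [-3.3, 1.3, 16.2]
grip_width: 0.167
grasp_force: 70.2
```

Floor contact (16 N). First stroke up, second down.

move_arm:
  plan: [0,0,0,0,0,-0.02,0.008,0,0,0,0,0,-0.045,0.008,0,0,0,0,0,-0.065,0.008,0,0,0,0,0,-0.065,0.008,0,0,0,0,0,-0.065,0.008,0,0,0,0,0,-0.045,0.008,0,0,0,0,0,-0.02,0.008,0,0,0,0,0,-0.006,0.008,0,0,0,0,0,-0.002,0.008,0,0,0,0,0,0,0.008,0,0,0,0,0,0,0.008]

```text
clock: 19.35
position: [0.5512, -0.248, 0.307]
ee_rot: [0.519, 0.855, 0.0, 0.001]
ft_force: [-7.9, 3.2, 26.8]
grip_width: 0.167
grasp_force: 72.1
```

move_arm:
  plan: [0,0,0,0,0,-0.015,0.008,0,0,0,0,0,-0.04,0.008,0,0,0,0,0,-0.07,0.008,0,0,0,0,0,-0.1,0.008,0,0,0,0,0,-0.13,0.008,0,0,0,0,0,-0.16,0.008,0,0,0,0,0,-0.18,0.008,0,0,0,0,0,-0.19,0.008,0,0,0,0,0,-0.19,0.008,0,0,0,0,0,-0.19,0.008]

```text
clock: 20.6
position: [0.5511, -0.2468, 0.4936]
ee_rot: [0.519, 0.855, -0.0, -0.001]
ft_force: [-0.6, -0.6, -1.0]
grip_width: 0.172
grasp_force: 68.7
```

```bash
python3 -c "
from h import *
go([.5335,.2495,.496])
s=manip.camera('side');t=manip.camera('top')
for c in(s,t):
  for l in('jar','brush'): print(l,[(round(d['conf'],2),w(c,d['position']).round(3).tolist()) for d in manip.tip_of(c,l)[:2]])"
```

```text
t 20.6 pos [ 0.5511 -0.2468  0.4936] q [-0.39  0.36  0.98  1.41 -0.29  1.53  1.06] F [-0.6 -0.6 -1. ] grip 14.7 68.7
yaw of tool y 27.5 tilt [-0.001  0.   ]
[0.5335, 0.2495, 0.496] -> [ 0.4484  0.2135 -0.0021]
jar [(0.9, [0.549, -0.243, -0.003]), (0.7, [0.56, -0.371, 0.004])]
brush [(0.88, [0.55, -0.25, 0.196]), (0.59, [0.503, 0.315, 0.004])]
jar [(0.46, [0.551, -0.245, -0.003])]
brush []
```

move_arm:
  plan: [0,0,0,0.018,0.009,0,0.008,0,0,0,0.054,0.026,0,0.008,0,0,0,0.099,0.047,0,0.008,0,0,0,0.144,0.069,0,0.008,0,0,0,0.19,0.091,0,0.008,0,0,0,0.235,0.112,0,0.008,0,0,0,0.28,0.134,0,0.008,0,0,0,0.325,0.156,0,0.008,0,0,0,0.37,0.177,0,0.008,0,0,0,0.406,0.194,0,0.008,0,0,0,0.433,0.207,0,0.008,0,0,0,0.448,0.214,0,0.008]

```text
clock: 22.4
position: [0.534, 0.2506, 0.4945]
ee_rot: [0.518, 0.855, -0.0, 0.0]
ft_force: [-0.2, -0.6, -0.3]
grip_width: 0.171
grasp_force: 68.7
```

move_arm:
  plan: [0,0,0,0,0,0,0.008,0,0,0,0,0,0,0.008]

```text
clock: 22.65
position: [0.5346, 0.2474, 0.495]
ee_rot: [0.52, 0.854, -0.0, 0.0]
ft_force: [0.5, -0.1, -1.4]
grip_width: 0.169
grasp_force: 68.7
```

```bash
python3 -c "
from h import *
go([.534,.2495,.31],[.534,.2495,.306])
s=manip.camera('side')
for l in 'brush short_brush scrub scraper pestle bottle'.split(): print(l,[(round(d['conf'],2),w(s,d['position']).round(3).tolist()) for d in manip.tip_of(s,l)[:2]])
for d in manip.silhouettes(s,'brush')[:3]:
  v,u=np.nonzero(d['pixels']); print(d['conf'],v.min(),v.max(),[(r,u[v==r].mean().round(1),np.ptp(u[v==r])) for r in np.unique(v)[::8]])
for z in (.195,.25,.3,.34): print(px(s,[.5335,.2495,z]))
"
```

```text
t 22.65 pos [0.5346 0.2474 0.495 ] q [-1.13  0.26  0.77  1.45 -0.18  1.51  0.11] F [ 0.5 -0.1 -1.4] grip 14.4 68.7
yaw of tool y 27.4 tilt [ 0. -0.]
[0.534, 0.2495, 0.31] -> [0.0022 0.0004 0.185 ]
[0.534, 0.2495, 0.306] -> [0.0022 0.0004 0.189 ]
brush [(0.98, [0.533, 0.244, 0.194])]
short_brush [(0.66, [0.451, 0.279, 0.008]), (0.58, [0.511, 0.239, 0.002])]
scrub [(0.61, [0.501, 0.316, 0.002])]
scraper [(0.84, [0.564, 0.203, 0.003])]
pestle [(0.62, [0.476, 0.22, 0.004])]
bottle [(0.77, [0.326, 0.129, 0.001]), (0.73, [0.512, 0.158, 0.001])]
0.75 52 114 [(np.int64(52), np.float64(250.5), np.int64(1)), (np.int64(60), np.float64(250.5), np.int64(1)), (np.int64(68), np.float64(249.0), np.int64(6)), (np.int64(76), np.float64(250.0), np.int64(6)), (np.int64(84), np.float64(250.0), np.int64(6)), (np.int64(92), np.float64(251.0), np.int64(16)), (np.int64(100), np.float64(251.5), np.int64(15)), (np.int64(108), np.float64(252.0), np.int64(16))]
[251.79915448 110.06269462]
[250.19667943  89.250553  ]
[248.64755856  69.13134861]
[247.33927524  52.14002152]
```

move_arm:
  plan: [0,0,0,0,0,0.03,0.008,0,0,0,0,0,0.06,0.008,0,0,0,0,0,0.09,0.008,0,0,0,0,0,0.12,0.008,0,0,0,0,0,0.145,0.008,0,0,0,0,0,0.165,0.008,0,0,0,0,0,0.178,0.008,0,0,0,0,0,0.185,0.008,0,0,0,0,0,0.186,0.008,0,0,0,0,0,0.186,0.008]

```text
clock: 24.3
position: [0.5343, 0.2493, 0.3093]
ee_rot: [0.519, 0.855, 0.0, 0.0]
ft_force: [-0.1, -0.0, 0.0]
grip_width: 0.172
grasp_force: 68.7
```

```bash
python3 -c "
from h import *
go([.534,.2495,.306])"
```

```text
t 24.3 pos [0.5343 0.2493 0.3093] q [-1.09  0.39  0.71  1.71 -0.27  1.15  0.18] F [-0.1 -0.   0. ] grip 14.7 68.7
yaw of tool y 27.5 tilt [0.001 0.001]
[0.534, 0.2495, 0.306] -> [ 0.0003 -0.0002  0.0033]
```

move_arm:
  plan: [0,0,0,0,0,0.0015,0.008,0,0,0,0,0,0.003,0.008,0,0,0,0,0,0.0035,0.008,0,0,0,0,0,0.0035,0.008]

```text
clock: 24.8
position: [0.5343, 0.2492, 0.3059]
ee_rot: [0.519, 0.855, 0.0, 0.0]
ft_force: [-1.1, 0.1, 6.6]
grip_width: 0.163
grasp_force: 69.4
```

Touching the floor, light contact. Release slowly to 0.05 and rise straight up.

move_arm:
  plan: [0,0,0,0,0,0,0.02,0,0,0,0,0,0,0.03,0,0,0,0,0,0,0.05,0,0,0,0,0,0,0.05,0,0,0,0,0,0,0.05,0,0,0,0,0,-0.02,0.05,0,0,0,0,0,-0.05,0.05,0,0,0,0,0,-0.1,0.05,0,0,0,0,0,-0.16,0.05,0,0,0,0,0,-0.16,0.05,0,0,0,0,0,-0.16,0.05]
  squeeze: 20

```text
clock: 26.18
position: [0.534, 0.249, 0.4659]
ee_rot: [0.519, 0.855, 0.0, 0.0]
ft_force: [0.2, -0.2, -0.4]
grip_width: 0.582
grasp_force: 0.0
```

```bash
python3 -c "
from h import *
go()
s=manip.camera('side');t=manip.camera('top')
for c in(s,t):
  for l in 'brush short_brush scrub scraper pestle bottle jar lid remote tape'.split(): print(l,[(round(d['conf'],2),w(c,d['position']).round(3).tolist()) for d in manip.tip_of(c,l)[:2]])
o=cv2.imread('pics/side0.png')[:,:,::-1]
d=np.abs(o.astype(int)-s['color']).max(2)>40
n,_,st,ce=cv2.connectedComponentsWithStats(d.astype('uint8'))
print([(st[i].tolist()) for i in range(1,n) if st[i,4]>6])"
```

```text
t 26.18 pos [0.534  0.249  0.4659] q [-1.13  0.27  0.76  1.5  -0.19  1.45  0.12] F [ 0.2 -0.2 -0.4] grip 49.7 0.0
yaw of tool y 27.5 tilt [0.001 0.001]
brush [(0.65, [0.534, 0.249, 0.007]), (0.38, [0.451, 0.277, 0.004])]
short_brush [(0.79, [0.449, 0.276, 0.007])]
scrub [(0.65, [0.503, 0.315, 0.006])]
scraper [(0.51, [0.568, 0.203, 0.001]), (0.21, [0.456, 0.28, 0.004])]
pestle [(0.79, [0.477, 0.221, 0.005])]
bottle [(0.91, [0.329, 0.128, -0.004]), (0.8, [0.509, 0.16, 0.003])]
jar [(0.84, [0.548, -0.244, -0.001]), (0.81, [0.561, -0.372, 0.003])]
lid [(0.94, [0.453, -0.118, 0.002])]
remote [(0.79, [0.563, 0.016, -0.001])]
tape [(0.84, [0.74, 0.151, 0.003])]
brush [(0.82, [0.536, 0.25, 0.003]), (0.68, [0.451, 0.278, 0.006])]
short_brush [(0.92, [0.449, 0.278, 0.004])]
scrub [(0.72, [0.504, 0.314, 0.003])]
scraper [(0.66, [0.565, 0.201, 0.003])]
pestle [(0.83, [0.48, 0.222, 0.004])]
bottle [(0.81, [0.329, 0.128, -0.005]), (0.61, [0.51, 0.163, 0.006])]
jar [(0.86, [0.551, -0.245, -0.003]), (0.71, [0.561, -0.375, -0.001])]
lid [(0.61, [0.458, -0.123, -0.0]), (0.17, [0.507, 0.313, 0.002])]
remote [(0.77, [0.57, 0.013, 0.001])]
tape [(0.94, [0.738, 0.16, 0.001])]
[[47, 0, 50, 78, 1960], [222, 0, 47, 74, 2233], [0, 51, 8, 3, 17], [23, 99, 5, 38, 52], [0, 152, 42, 115, 1423], [22, 162, 16, 7, 42], [26, 173, 3, 4, 7], [24, 176, 3, 4, 7], [28, 216, 3, 3, 7], [46, 221, 4, 6, 10], [347, 231, 48, 31, 384], [45, 236, 5, 15, 43], [0, 241, 39, 36, 220], [353, 243, 8, 15, 75], [369, 243, 19, 20, 251], [271, 248, 42, 33, 1085]]
```

The picture differs from the start only at the robot, the jar's mouth and the lid's new place. The crate, brush and bystanders look unchanged.

```bash
python3 -c "
from workcell import manip
print(manip.hand_in())"
```

```text
the job is handed in; nothing more can be done
None
```

I handed the job in at about 27 s of the 70 s; no verdict came back. The lid lies flat on the bench, the brush touched the jar's floor on both strokes and stands in its crate slot again, and the last camera check showed everything else in place.

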